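Slide the potting board out to its red line

ROBOT

A 6-joint arm with a two-finger parallel gripper is mounted at the origin on the work surface. World frame = base frame: x ahead of the robot, y to its left, z up, the work surface at z = 0. Lengths are in m, angles in rad, forces in N, time in s.
With the tool pointing down it reaches from about 0.35 to 0.775 m from the base axis. Payload 7.3 kg.
Tool frame: the origin (TCP) lies between the finger pads; the fingertips stand 14 mm ahead of it and the grasp point (between the pads) lies 5 mm behind it; z points along the fingers, y is the direction in which the jaws open and shut (so a half turn about z gives the same grasp; the last joint's range is limited). The gripper opens to 92 mm and grips with 3 to 60 N. Pads are 19 mm wide; open, the fingers measure 130 mm over their backs; the gripper's body (75 mm by 190 mm) begins 47 mm behind the grasp point.
Start: joints at [1.038, 0.342, 1.524, -0, 1.275, -0.146], TCP at [0.198, 0.486, 0.219] pointing down, gripper open.
Joint ranges: [-2.53, 2.53], [-0.77, 2.02], [0.04, 2.7], [-1, 4.14], [0.28, 2.66], [-3.11, 3.11]. Speed limits (rad/s): [2.57, 2.57, 3.14, 3.14, 3.14, 3.14].

INTERFACE

Orientations are given as a unit quaternion [x, y, z, w].
In Python, from station import manip gives the robot as it stands. The module is installed in compiled form; this text tells all that it offers.
- The arm moves only by the tool apply_moves, never from a script. Its argument "moves" is a list of rows, each an object with "travel": the shift along the tool's x, y, z in m, a list of three; "turn": the turn, a rotation vector about the tool's x, y, z in rad, a list of three; "hand": the opening, from 0 (shut) to 1 (fully open). In form: [{"travel": [tx, ty, tz], "turn": [ax, ay, az], "hand": hand}, ...]. A call has 1 to 20 rows; each row is the pose to reach, as a shift and turn from the pose commanded when the call began, along the tool's axes at that moment; what a row does not reach only later rows make up. A row lasts 1/8 s, in which the tool goes at most 62.5 mm and 10.7 degrees, less where a joint would pass 70% of its speed; a pose out of reach is approached as far as the arm can. A call with a gripper value outside its range is refused whole. The fingers move at their own pace and stop on an object; "newtons" is the grip in N (left out, the last holds). Time passes only in rows, so rows that repeat a pose let the fingers close. It gives the time, the measured TCP pose, the force and the opening at its end, in the units of the state.
- manip.get_state(): the state, without advancing time (a new reading comes with each control period).
- manip.capture(name): name is "scene" or "top" or "wrist"; returns a dict with "color" (384x512x3 uint8, blue, green, red), "range_z" (384x512 float32, m along the optical axis (not along the pixel's ray), 0 where there is no reading), "camera_matrix" (3x3 intrinsics, pixels), "pose" (4x4, takes a point from camera to world coordinates). Camera axes: x right, y down, z forward; pixel columns grow to the right and rows downward; lengths in m; the calibration is good to about 2 mm. A picture is of the moment at which its call begins.
- manip.job_done(): hands the job in, once; it reports no verdict.
Trained networks look in a picture, given as the dict that the camera call returned (one of the last four; its "shot" number tells which), for a name from the list of things; names that differ only in an ending like _2 or _b are one class to them, and where a whole thing is asked for, a point or a joint stands for the part that bears it (a point fixed in the world has none). Each returns a list of dicts, best first, with "conf" (0 to 1); they miss things now and then, are a little off and sometimes report something else, mostly with a low value. They report only what shows in the picture. A call takes as long as a camera call. They do not tell look-alikes from the thing itself.
- manip.silhouettes(thing, picture): "region" (384x512 bool, what is visible of it) and "box" ([left, top, right, bottom] in pixels, round what is visible of it).
- manip.mark_of(thing, picture): "at" ([column, row] in pixels: a listed point, or the origin of a listed thing).
The state is a dict: "time_s": time; "q": joint angles; "qvel": joint speeds; "tau": joint torques, N m; "tool_pos": TCP position; "ee_rot": TCP orientation; "wrist_force": force on the tool from outside, world axes, zero at the start; "wrist_torque": the same for the moment, N m; "opening": opening from 0.0 (shut) to 1.0 (fully open).
Only numpy, scipy, OpenCV 4.12 (cv2) and the standard library are available. Lean on these libraries where they do the work, as an engineer would, in place of code of your own. Each camera call takes 0.05 s, during which the arm holds its last target.

TASK

I want to get my hand under the potting board with the red line, but it lies flat on the grey ledge. With the fingertips, slide it along the ledge towards the robot until the red line lies right over the ledge's front edge along its whole length, so that the short end beyond the line sticks out. Do not pick it up or let it drop off, leave everything else where it is, and finish clear of the board.

Things in the scene. Friction and masses are not known exactly. Their poses are not given: they have to be found in the camera images.
- board: The board to slide: flat bamboo board 140 (x) x 110 (y) x 8 mm, 0.1 kg, flat on the ledge, a red line 8 mm wide right across it. Origin: centre of its underside, z up. The line's middle is at x = -30 mm: 40 mm of board lie beyond it on the -x end, which is nearest the ledge's front edge. Starts wholly on the ledge, up to 0.3 rad off square, left or right of the small pot. Slides with under 2 N.
- line_left (a point): Point on the middle of the red line on the board's upper face, 5 mm in from the board's +y (left) side.
- line_right (a point): Point on the middle of the red line on the board's upper face, 5 mm in from the board's -y (right) side.
- ledge: Fixed ledge of grey laminated chipboard, 300 mm deep (x), 1200 mm long (y), slab 25 mm thick on three battens, top 80 mm above the bench. Origin: centre of its underside, at bench level. Its front edge (towards the robot) is straight and runs along its y axis at x = -150 mm. It may be turned by up to about 0.1 rad.
- ledge_edge (a point): Middle of the ledge's front edge, at top-surface height; axes as the ledge's: x points back across the ledge, away from the robot, y along the edge to the left, z up.
- plain_board: Bystander: bamboo board of the same size (140 x 110 x 8 mm) without a red line, flat on the ledge. Origin: centre of its underside.
- small_pot: Bystander: small empty terracotta pot, 60 mm across, 55 mm high, on the ledge between the two boards and towards the back. Origin: centre of its underside.
- big_pot: Bystander: terracotta pot with a plant, 110 mm across, pot 100 mm high and about 155 mm with leaves, on the right part of the ledge. Origin: centre of its underside.
- can: Bystander: green plastic sprinkling can, body 110 mm across and 120 mm high, about 155 mm high at the spout, on the left part of the ledge; spout reaches 150 mm to its +y, handle 92 mm to its -y. Origin: centre of the body's underside.
- basket: Bystander: blue peg basket 150 x 90 mm, 80 mm high, with pegs up to 95 mm high, at the right end of the ledge. Origin: centre of its underside.
- trowel: Bystander: stainless steel hand trowel with wooden handle, about 285 mm long, 70 mm wide, 24 mm high, lying on the bench in front of the ledge, right. Origin: under the neck between handle and blade; blade along its +y.
There are look-alikes about, which are no part of the job. What is shaped like the board but yellow is not meant.

How it is judged:
By the outcome, as a careful person would: the job done as asked, in the order asked, and still so for the second after the job is handed in, with the robot touching nothing.
It also fails if it takes over 35 s, if anything falls off the work surface, if the arm or the gripper's body presses on something with over 40 N, if the wrist force passes 120 N, or if a joint passes its speed limit or range.

## Working session

There is one attempt and no reset: what is moved stays moved. The work goes in short steps, Python scripts to look and compute and a tool call to move; the robot and the scene stay as the last step left them, time stands still between calls to the robot, and variables do not carry over. Pictures are saved under pics/ and viewed, and the job is handed in when it is done.

Besides the shell and the picture viewer there is one more tool, called after "Emit:" as a command line: name --argument value ..., lists and objects as JSON in quotes. apply_moves: Moves the arm, as the interface text tells. Its arguments: {"type":"object","properties":{"moves":{"type":"array"},"newtons":{"type":"number"}},"required":["moves"]}

```bash
mkdir -p pics; python3 - <<'E'
from station import manip
import cv2, pickle
s=manip.get_state(); print(s)
for n in ("scene","top"):
    p=manip.capture(n); cv2.imwrite(f"pics/{n}1.png",p["color"]); pickle.dump(p,open(f"{n}1.pkl","wb"))
    print(n,p["camera_matrix"].tolist(),p["pose"].round(3).tolist())
    for t in ("board","line_left","line_right","ledge_edge","plain_board","small_pot"):
        if t in("line_left","line_right","ledge_edge"): print(t,[(r["at"],round(r["conf"],2)) for r in manip.mark_of(t,p)])
        else: print(t,[(r["box"],round(r["conf"],2)) for r in manip.silhouettes(t,p)])
E
```

```text
{'time_s': 0.0, 'q': array([ 1.03801463e+00,  3.42737931e-01,  1.52499059e+00, -1.40641453e-06,
        1.27542491e+00, -1.45986676e-01]), 'qvel': array([ 0.00144748,  0.00122542,  0.000658  ,  0.00095018, -0.00104385,
       -0.00112592]), 'tau': array([ 2.68874510e-04, -4.31248319e+01, -2.44213575e+01,  7.17106042e-02,
        5.60665154e-02, -9.83144105e-05]), 'tool_pos': array([0.19780131, 0.48586304, 0.21784632]), 'ee_rot': array([ 1.92193906e-01,  9.81356660e-01, -7.36097740e-04, -2.59161726e-04]), 'wrist_force': array([ 0.42104664,  1.58074047, -0.21314884]), 'wrist_torque': array([-0.00021015,  0.01672384, -0.02510108]), 'opening': 0.9970482100771084}
scene [[444.9099556115388, 0.0, 258.73719118743026], [0.0, 444.9099556115388, 194.67943260077502], [0.0, 0.0, 1.0]] [[-0.356, 0.707, -0.611, 1.393], [0.935, 0.273, -0.229, 0.294], [0.005, -0.653, -0.758, 1.211], [0.0, 0.0, 0.0, 1.0]]
board [([300.1, 217.8, 342.8, 258.2], 0.93), ([375.4, 191.1, 420.8, 220.8], 0.79)]
line_left [([339.3, 231.8], 0.97), ([406.6, 217.2], 0.94), ([323.7, 202.9], 0.7), ([385.9, 269.3], 0.57)]
line_righ
[... 322 characters left out ...]
120158093, 189.7883035340217], [0.0, 0.0, 1.0]] [[0.006, -0.978, 0.211, 0.126], [-1.0, -0.006, -0.002, -0.019], [0.003, -0.211, -0.978, 1.781], [0.0, 0.0, 0.0, 1.0]]
board [([171.2, 214.3, 214.6, 263.4], 0.96), ([109.0, 224.2, 153.7, 266.5], 0.71), ([171.3, 147.5, 203.7, 188.1], 0.58), ([60.6, 115.9, 399.4, 202.2], 0.26)]
line_left [([176.1, 176.4], 0.82), ([119.6, 236.0], 0.77), ([196.0, 223.3], 0.6)]
line_right [([174.1, 239.3], 0.97), ([203.5, 172.7], 0.93), ([129.1, 264.0], 0.65)]
ledge_edge [([228.0, 198.3], 0.73)]
plain_board [([251.3, 156.7, 284.1, 197.3], 0.75)]
small_pot [([221.7, 124.6, 237.5, 141.3], 0.77), ([170.0, 145.3, 202.9, 189.7], 0.66), ([73.9, 134.9, 149.5, 173.3], 0.64)]
```

```bash
python3 - <<'E'
import cv2
a=cv2.imread("pics/top1.png"); b=cv2.imread("pics/scene1.png")
cv2.imwrite("pics/top1c.png",cv2.resize(a[90:290,40:420],None,fx=2.1,fy=2.1,interpolation=cv2.INTER_CUBIC))
cv2.imwrite("pics/scene1b.png",cv2.resize(b,None,fx=1.5,fy=1.5))
cv2.imwrite("pics/crop1.png",cv2.resize(a[130:205,150:300],None,fx=5,fy=5,interpolation=cv2.INTER_CUBIC))
E
```

```text
(no output)
```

View pics/top1c.png

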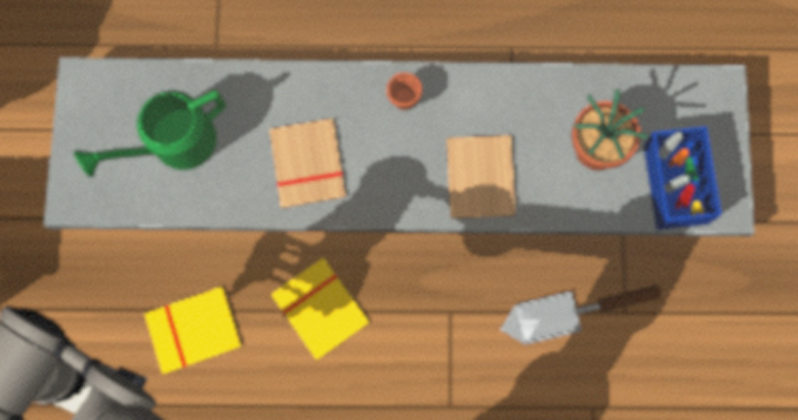

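View pics/scene1b.png

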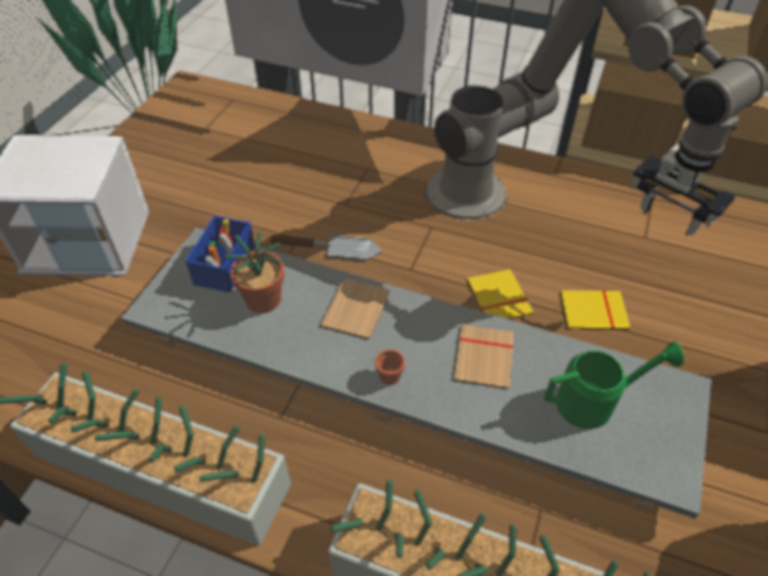

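View pics/crop1.png

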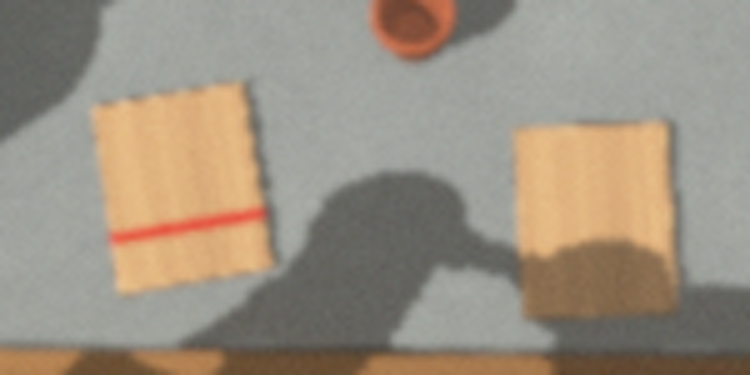

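The board I want is the bamboo one with the red line at top-image pixel (187,167). It could be confused with three others: the plain bamboo board at (268,177), and the yellow boards with red lines at (131,246) and (193,239), which lie on the bench. The close crop confirms bamboo, a red line, and that it lies on the ledge left of the small pot. Next I'll measure it.

```bash
cat > h.py <<'E'
import numpy as np, cv2, pickle
def pts(p,mask):
    v,u=np.nonzero(mask&(p["range_z"]>0)); z=p["range_z"][v,u]; K=p["camera_matrix"]
    c=np.c_[(u-K[0,2])*z/K[0,0],(v-K[1,2])*z/K[1,1],z]
    return c@p["pose"][:3,:3].T+p["pose"][:3,3]
def plane(p,uv,z0):  # pixel -> plane z=z0
    uv=np.atleast_2d(uv).astype(float);K=p["camera_matrix"]
    d=np.c_[(uv[:,0]-K[0,2])/K[0,0],(uv[:,1]-K[1,2])/K[1,1],np.ones(len(uv))]@p["pose"][:3,:3].T
    o=p["pose"][:3,3]; return o+d*((z0-o[2])/d[:,2])[:,None]
def line(xy):
    vx,vy,x0,y0=cv2.fitLine(xy.astype(np.float32),cv2.DIST_HUBER,0,.01,.01).ravel(); return np.array([x0,y0]),np.array([vx,vy])
E
python3 - <<'E'
from h import *
for n in("top","scene"):
    p=pickle.load(open(n+"1.pkl","rb")); c=p["color"].astype(int); B,G,R=c[...,0],c[...,1],c[...,2]
    W=pts(p,np.ones(B.shape,bool)); full=np.zeros(B.shape+(3,)); v,u=np.nonzero(p["range_z"]>0); full[v,u]=W
    X,Y,Z=full[...,0],full[...,1],full[...,2]
    led=(abs(Z-.08)<.015)&(X>.3)
    grey=led&(abs(R-B)<40)&(abs(Y)<.6)
    print(n,"ledge z",np.median(Z[grey]),"x rng",np.percentile(X[grey],[.5,99.5]),"y",np.percentile(Y[grey],[.5,99.5]))
    # front edge: per column y-bin min X
    e=[]
    for y in np.arange(-.5,.5,.01):
        m=grey&(abs(Y-y)<.005)
        if m.sum()>20: e.append((X[m].min(),y))
    e=np.array(e); o,d=line(e); d=d*np.sign(d[1]); print("edge",o,d,"ang",np.arctan2(-d[0],d[1]), np.std((e-o)@np.array([d[1],-d[0]])))
    bam=led&(R-B>40)&(R>120)&(Y>0.0)&(Y<.3)
    k=cv2.connectedComponentsWithStats(bam.astype(np.uint8)); i=1+np.argmax(k[2][1:,4]); m=k[1]==i
    P=full[m]; print("board",cv2.minAreaRect(P[:,:2].astype(np.float32)),cv2.boxPoints(cv2.minAreaRect(P[:,:2].astype(np.float32))).round(3).tolist(),np.median(P[:,2]))
    red=m&(R-G>90); P=full[red]; o,d=line(P[:,:2]);print("line",o,d,red.sum())
    for nm,msk in(("high",(Z>.1)&(X>.4)&(Y<.55)),):
        kk=cv2.connectedComponentsWithStats(msk.astype(np.uint8))
        for j in range(1,kk[0]):
            if kk[2][j,4]>30:
                q=full[kk[1]==j]; print("high",q.min(0).round(3),q.max(0).round(3))
E
```

```text
top ledge z 0.08087351623824701 x rng [0.45810668 0.93959761] y [-0.54968882  0.59464764]
edge [ 0.45761347 -0.159     ] [0.00537329 0.9999856 ] ang -0.005373315 0.0006241548359051525
board ((0.5730560421943665, 0.20365256071090698), (0.14219191670417786, 0.11620032787322998), 9.856610298156738) [[0.49300000071525574, 0.24899999797344208], [0.5130000114440918, 0.1340000033378601], [0.652999997138977, 0.1589999943971634], [0.6330000162124634, 0.27300000190734863]] 0.088315101081621
line [0.541682   0.20816478] [ 0.18522583 -0.982696  ] 63
high [0.931 0.073 0.1  ] [1.069 0.55  0.205]
high [ 0.93  -0.567  0.1  ] [ 1.069 -0.068  0.205]
high [0.66  0.013 0.1  ] [0.719 0.067 0.145]
high [ 0.4   -0.894  0.1  ] [ 0.674 -0.687  0.254]
high [0.517 0.338 0.1  ] [0.669 0.549 0.242]
high [ 0.46  -0.478  0.1  ] [ 0.658 -0.234  0.246]
scene ledge z 0.08150037498666962 x rng [0.46122012 1.0668933 ] y [-0.55455464  0.59638154]
edge [0.45932332 0.031     ] [0.0033551 0.9999944] ang -0.0033551017 0.03219894375543434
board ((0.5715789794921875, 0.1983250081539154), (0.1506858766078949, 0.11373504996299744), 8.247108459472656) [[0.48899999260902405, 0.24400000274181366], [0.5049999952316284, 0.13099999725818634], [0.6539999842643738, 0.15299999713897705], [0.6380000114440918, 0.26499998569488525]] 0.08925823726246584
line [0.54510415 0.19054471] [ 0.18793157 -0.98218215] 54
high [ 0.4   -1.012  0.1  ] [ 0.678 -0.689  0.251]
high [ 0.459 -0.485  0.1  ] [ 0.661 -0.24   0.244]
high [0.521 0.332 0.1  ] [0.674 0.55  0.237]
high [0.661 0.004 0.1  ] [0.721 0.063 0.143]
high [ 0.937 -0.574  0.1  ] [ 1.069 -0.071  0.203]
high [0.936 0.067 0.1  ] [1.067 0.496 0.201]
```

```bash
cat >> h.py <<'E'
from scipy.spatial.transform import Rotation as Ro
def rel(p0,q0,p1,yaw):  # yaw = direction of jaw y relative to world y; tool down
    R0=Ro.from_quat(q0); a=(yaw+np.pi/2)  # jaw y angle
    y=np.array([np.cos(a),np.sin(a),0]); z=np.array([0,0,-1.]); x=np.cross(y,z)
    R1=Ro.from_matrix(np.c_[x,y,z]); 
    return R0.inv().apply(np.array(p1)-p0).round(4), (R0.inv()*R1).as_rotvec().round(4)
E
python3 - <<'E'
from h import *
from station import manip
s=manip.get_state(); p=manip.capture("wrist"); cv2.imwrite("pics/w0.png",p["color"])
R=Ro.from_quat(s["ee_rot"]); T=p["pose"]
print("cam in tool",R.inv().apply(T[:3,3]-s["tool_pos"]).round(4)); print((R.inv().as_matrix()@T[:3,:3]).round(3)); print(p["camera_matrix"][0])
print(rel([.198,.486,.219],s["ee_rot"],[.60,.205,.30],.186),s["tool_pos"])
E
```

```text
cam in tool [ 8.550e-02 -1.000e-04 -1.657e-01]
[[-0.001 -0.951 -0.31 ]
 [ 1.    -0.001 -0.   ]
 [-0.    -0.31   0.951]]
[303.11427659   0.         259.3151918 ]
(array([-0.4783, -0.1086, -0.081 ]), array([ 0.    ,  0.    , -0.5728])) [0.1980304  0.48622094 0.21853496]
```

View pics/w0.png

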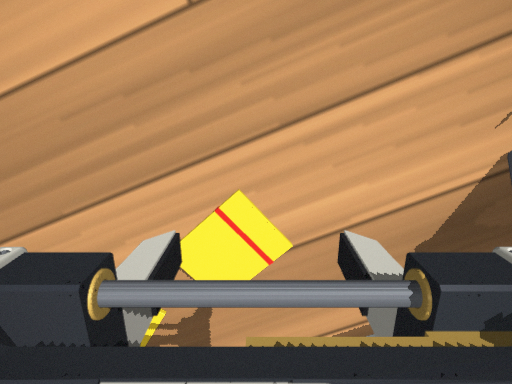

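Emit:
apply_moves --moves '[{"travel": [0,0,-0.06],"turn": [0,0,0],"hand": 1},{"travel": [-0.03,-0.01,-0.11],"turn": [0,0,-0.15],"hand": 0.8},{"travel": [-0.478,-0.109,-0.11],"turn": [0,0,-0.573],"hand": 0.6},{"travel": [-0.478,-0.109,-0.11],"turn": [0,0,-0.573],"hand": 0.6},{"travel": [-0.478,-0.109,-0.11],"turn": [0,0,-0.573],"hand": 0.6},{"travel": [-0.478,-0.109,-0.11],"turn": [0,0,-0.573],"hand": 0.6},{"travel": [-0.478,-0.109,-0.11],"turn": [0,0,-0.573],"hand": 0.6},{"travel": [-0.478,-0.109,-0.11],"turn": [0,0,-0.573],"hand": 0.6},{"travel": [-0.478,-0.109,-0.11],"turn": [0,0,-0.573],"hand": 0.6},{"travel": [-0.478,-0.109,-0.11],"turn": [0,0,-0.573],"hand": 0.6},{"travel": [-0.478,-0.109,-0.11],"turn": [0,0,-0.573],"hand": 0.6},{"travel": [-0.478,-0.109,-0.11],"turn": [0,0,-0.573],"hand": 0.6},{"travel": [-0.478,-0.109,-0.11],"turn": [0,0,-0.573],"hand": 0.6},{"travel": [-0.478,-0.109,-0.11],"turn": [0,0,-0.573],"hand": 0.6}]'

```text
time_s: 2.5
tool_pos: [0.5989, 0.2059, 0.3291]
ee_rot: [-0.094, 0.996, 0.0, 0.0]
wrist_force: [0.5, -0.7, 0.1]
opening: 0.602
```

```bash
cat >> h.py <<'E'
def look(tag):
    from station import manip
    s=manip.get_state(); p=manip.capture("wrist"); cv2.imwrite(f"pics/{tag}.png",p["color"]); pickle.dump((s,p),open(tag+".pkl","wb"))
    return s,p
def full(p):
    f=np.zeros(p["range_z"].shape+(3,)); v,u=np.nonzero(p["range_z"]>0); f[v,u]=pts(p,p["range_z"]>0); return f
def measure(p):
    c=p["color"].astype(int);B,G,R=c[...,0],c[...,1],c[...,2];f=full(p);X,Y,Z=f[...,0],f[...,1],f[...,2]
    on=(Z>.06)&(Z<.11)
    red=on&(R-G>80)&(R-B>60)
    v,u=np.nonzero(red); q=plane(p,np.c_[u,v],.088); o,d=line(q[:,:2]); d*=np.sign(d[1]); t=(q[:,:2]-o)@d
    L=[o+d*(t.max()-.005),o+d*(t.min()+.005)]
    print("red n",len(u),"centre",o.round(4),"yaw",round(float(np.arctan2(-d[0],d[1])),4),"ends",o+d*t.max(),o+d*t.min())
    # front edge from height jump, per image column: topmost pixel with z>.06 going from low
    E=[]
    low=(Z<.05)&(p["range_z"]>0)
    for uu in range(0,512,4):
        for vv in range(300):
            if low[vv,uu] and Z[vv+1,uu]>.05:
                w=plane(p,[uu,vv+.5],.08)[0]
                if p["color"][vv+3,uu].astype(int).ptp() if False else (abs(R[vv+4,uu]-B[vv+4,uu])<40): E.append(w[:2])
                break
    E=np.array(E); eo,ed=line(E); ed*=np.sign(ed[1]); nn=np.array([ed[1],-ed[0]])
    print("edge",eo.round(4),"yaw",round(float(np.arctan2(-ed[0],ed[1])),4),"n",len(E),"res",np.std((E-eo)@nn).round(5),"y",E[:,1].min().round(3),E[:,1].max().round(3))
    print("line ends behind edge (mm): left %.2f right %.2f"%tuple(1000*((l-eo)@nn) for l in (o+d*t.max(),o+d*t.min())))
    return o,d,eo,ed
E
python3 - <<'E'
from h import *
s,p=look("w1"); print(s["tool_pos"],s["ee_rot"]); measure(p)
c=p["color"].astype(int); f=full(p); bam=(abs(f[...,2]-.088)<.01)&(c[...,2]-c[...,0]>40)
print(cv2.boxPoints(cv2.minAreaRect(f[bam][:,:2].astype(np.float32))).round(4))
E
```

```text
[0.5988973  0.20588908 0.32913751] [-9.37107398e-02  9.95599391e-01  1.20252507e-04  3.68801935e-04]
red n 779 centre [0.5821 0.1537] yaw 0.7152 ends [0.51129611 0.23520514] [0.70805482 0.00867698]
edge [0.4588 0.2677] yaw -0.0061 n 128 res 0.11059 y -0.158 0.511
line ends behind edge (mm): left 52.74 right 250.88
[[ 0.4561 -0.1373]
 [ 0.7462 -0.1389]
 [ 0.7493  0.4392]
 [ 0.4591  0.4407]]
```

View pics/w1.png

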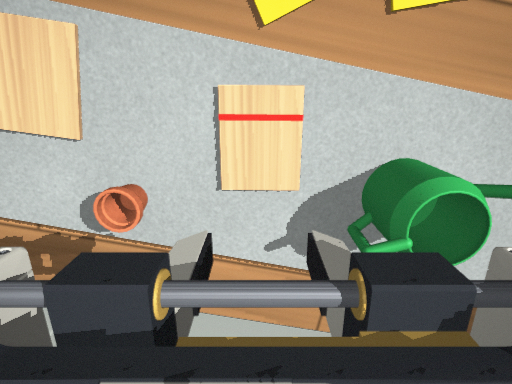

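```bash
python3 - <<'E'
s=open('h.py').read()
s=s.replace('    v,u=np.nonzero(red); q','    k=cv2.connectedComponentsWithStats(cv2.dilate((red&(Y>.1)&(Y<.32)).astype(np.uint8),np.ones((3,3)))); red&=k[1]==1+np.argmax(k[2][1:,4])\n    v,u=np.nonzero(red); q')
s=s.replace('E=np.array(E);','E=np.array(E); E=E[(E[:,0]>.43)&(E[:,0]<.49)];')
open('h.py','w').write(s)
E
python3 - <<'E'
from h import *
s,p=pickle.load(open("w1.pkl","rb")); measure(p)
c=p["color"].astype(int); f=full(p); bam=(abs(f[...,2]-.088)<.012)&(c[...,2]-c[...,0]>40)
k=cv2.connectedComponents(bam.astype(np.uint8))[1]; m=k==k[150,260]
v,u=np.nonzero(m); q=plane(p,np.c_[u,v],.088)[:,:2].astype(np.float32); r=cv2.minAreaRect(q); print(r,cv2.boxPoints(r).round(4).tolist())
print(np.median(f[m][:,2]))
E
```

```text
red n 585 centre [0.5425 0.1964] yaw 0.1846 ends [0.53217922 0.25160091] [0.5525296  0.14260957]
edge [0.4581 0.1818] yaw -0.0066 n 115 res 0.00032 y -0.072 0.511
line ends behind edge (mm): left 73.62 right 94.69
((0.5720144510269165, 0.2027580440044403), (0.13918469846248627, 0.11110551655292511), 10.677068710327148) [[0.4932999908924103, 0.24449999630451202], [0.5138999819755554, 0.13529999554157257], [0.6506999731063843, 0.16110000014305115], [0.6301000118255615, 0.2702000141143799]]
0.08756897537583097
```

```bash
python3 - <<'E'
from h import *
from station import manip
s=manip.get_state(); print(s["tool_pos"])
for z in(.33,.16,.098): print(rel(s["tool_pos"],s["ee_rot"],[.6665,.2195,z],.186))
s1,p=pickle.load(open("w1.pkl","rb")); f=full(p); m=(f[...,2]>.1)&(f[...,1]>.28)&(f[...,1]<.40)&(f[...,0]>.5)&(f[...,0]<.75)&(f[...,2]<.26)
P=f[m]; i=np.argsort(P[:,1])[:400:40]; print(P[i].round(3))
E
```

```text
[0.59902273 0.20573752 0.32905948]
(array([-0.0689,  0.0009, -0.0009]), array([0.0001, 0.0007, 0.0015]))
(array([-0.0687,  0.0009,  0.1691]), array([0.0001, 0.0007, 0.0015]))
(array([-0.0687,  0.0009,  0.2311]), array([0.0001, 0.0007, 0.0015]))
[[0.658 0.335 0.139]
 [0.659 0.336 0.189]
 [0.659 0.336 0.162]
 [0.656 0.337 0.131]
 [0.655 0.337 0.15 ]
 [0.653 0.339 0.183]
 [0.653 0.34  0.19 ]
 [0.655 0.341 0.197]
 [0.652 0.342 0.143]
 [0.652 0.344 0.142]]
```

Emit:
apply_moves --moves '[{"travel": [-0.069,-0.007,0],"turn": [0,0,0],"hand": 0.5},{"travel": [-0.069,-0.007,0],"turn": [0,0,0],"hand": 0.5},{"travel": [-0.069,-0.007,0.05],"turn": [0,0,0],"hand": 0.5},{"travel": [-0.069,-0.007,0.1],"turn": [0,0,0],"hand": 0.5},{"travel": [-0.069,-0.007,0.15],"turn": [0,0,0],"hand": 0.5},{"travel": [-0.069,-0.007,0.19],"turn": [0,0,0],"hand": 0.5},{"travel": [-0.069,-0.007,0.19],"turn": [0,0,0],"hand": 0.5},{"travel": [-0.069,-0.007,0.19],"turn": [0,0,0],"hand": 0.5}]'

```text
time_s: 3.55
tool_pos: [0.6696, 0.2113, 0.1414]
ee_rot: [-0.093, 0.996, 0.0, 0.002]
wrist_force: [0.4, 0.2, 1.6]
opening: 0.499
```

```bash
python3 - <<'E'
from h import *
s,p=look("w2"); print(s["tool_pos"],s["wrist_force"],s["opening"],s["time_s"]); print(rel(s["tool_pos"],s["ee_rot"],[.665,.2126,.098],.186))
E
```

```text
[0.66961155 0.2113416  0.14136557] [0.41687146 0.24883274 1.63724196] 0.499497371251649 3.55
(array([0.0045, 0.0021, 0.0433]), array([0.0002, 0.0039, 0.0005]))
```

View pics/w2.png

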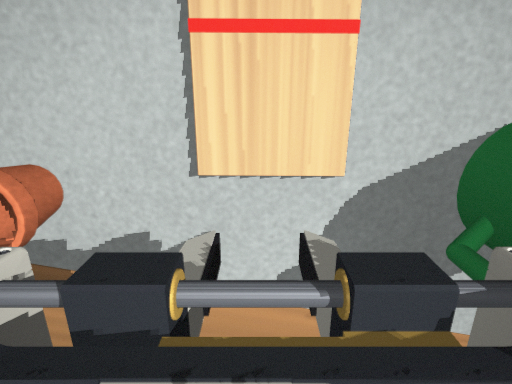

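The wrist view shows the board's back edge at row 177 (columns 198–345), with both fingers behind it and inside its width. The handle and the small pot are clear. I'll lower the fingers.

Emit:
apply_moves --moves '[{"travel": [0,0.002,0.025],"turn": [0,0.002,0],"hand": 0.5},{"travel": [0,0.002,0.04],"turn": [0,0.002,0],"hand": 0.5},{"travel": [0,0.002,0.0435],"turn": [0,0.002,0],"hand": 0.5},{"travel": [0,0.002,0.0435],"turn": [0,0.002,0],"hand": 0.5}]'

```text
time_s: 4.1
tool_pos: [0.6687, 0.2129, 0.0958]
ee_rot: [-0.093, 0.996, -0.0, -0.0]
wrist_force: [0.1, 0.2, 0.7]
opening: 0.499
```

```bash
python3 - <<'E'
from h import *
s,p=look("w3"); print(s["tool_pos"],s["wrist_force"],s["opening"],s["time_s"])
# target final: front of fingers 100mm behind edge -> undershoot 4mm
e=np.array([.4581,.1818]);n=np.array([1,.0066])
for under in(.030,.015,.004):
  print(rel(s["tool_pos"],s["ee_rot"],[.4582+.1+.0095+under,.203,s["tool_pos"][2]],-.0066))
E
```

```text
[0.66872196 0.21289274 0.09576716] [0.08747442 0.17781759 0.68028684] 0.49925540819781794 4.1
(array([0.0716, 0.0034, 0.0001]), array([-0.    , -0.001 ,  0.1928]))
(array([0.0864, 0.0062, 0.0001]), array([-0.    , -0.001 ,  0.1928]))
(array([0.0972, 0.0082, 0.0001]), array([-0.    , -0.001 ,  0.1928]))
```

View pics/w3.png

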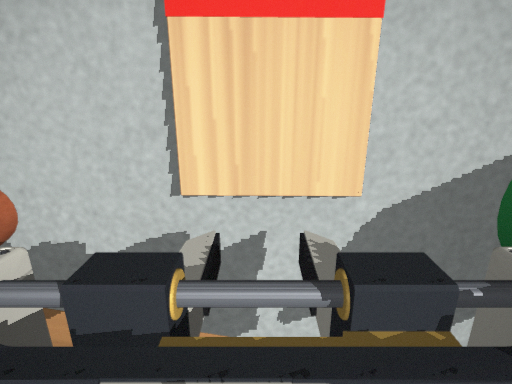

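Emit:
apply_moves --moves '[{"travel": [0.008,0,-0.001],"turn": [0,0,0],"hand": 0.5},{"travel": [0.016,0,-0.001],"turn": [0,0,0],"hand": 0.5},{"travel": [0.022,0,-0.001],"turn": [0,0,0],"hand": 0.5},{"travel": [0.028,0,-0.001],"turn": [0,0,0],"hand": 0.5},{"travel": [0.034,0,-0.001],"turn": [0,0,0.02],"hand": 0.5},{"travel": [0.04,0,-0.001],"turn": [0,0,0.04],"hand": 0.5},{"travel": [0.046,0.001,-0.001],"turn": [0,0,0.065],"hand": 0.5},{"travel": [0.052,0.001,-0.001],"turn": [0,0,0.09],"hand": 0.5},{"travel": [0.058,0.002,-0.001],"turn": [0,0,0.115],"hand": 0.5},{"travel": [0.064,0.003,-0.001],"turn": [0,0,0.14],"hand": 0.5},{"travel": [0.069,0.004,-0.001],"turn": [0,0,0.165],"hand": 0.5},{"travel": [0.073,0.005,-0.001],"turn": [0,0,0.18],"hand": 0.5},{"travel": [0.076,0.005,-0.001],"turn": [0,0,0.193],"hand": 0.5},{"travel": [0.078,0.005,-0.001],"turn": [0,0,0.193],"hand": 0.5},{"travel": [0.078,0.005,-0.001],"turn": [0,0,0.193],"hand": 0.5}]'

```text
time_s: 6.02
tool_pos: [0.5907, 0.2033, 0.0962]
ee_rot: [0.003, 1.0, -0.0, -0.001]
wrist_force: [0.1, 0.2, 0.6]
opening: 0.499
```

```bash
python3 - <<'E'
from h import *
s,p=look("w4"); print(s["tool_pos"],s["ee_rot"],s["wrist_force"],s["opening"],s["time_s"])
try: measure(p)
except Exception as e: print(e)
E
```

```text
[0.59073594 0.20331779 0.09623653] [ 3.34362002e-03  9.99993964e-01 -1.28860102e-04 -9.35784579e-04] [0.06359326 0.2407244  0.62314399] 0.4994960619520439 6.025
red n 2648 centre [0.5423 0.198 ] yaw 0.1793 ends [0.53261424 0.25150623] [0.55231812 0.14280489]
edge [0.4586 0.2175] yaw -0.0076 n 127 res 0.0 y 0.069 0.335
line ends behind edge (mm): left 73.79 right 94.32
```

View pics/w4.png

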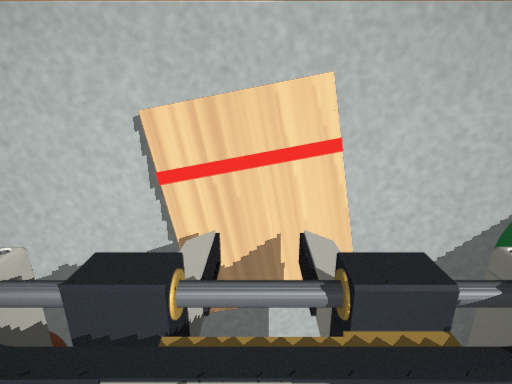

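The board has not moved: in the picture its line is unchanged, and the fingers seem to have passed over it. I'll check the real fingertip height from depth.

```bash
python3 - <<'E'
from h import *
for w in("w3","w4"):
    s,p=pickle.load(open(w+".pkl","rb")); f=full(p)
    R=Ro.from_quat(s["ee_rot"]).as_matrix()
    for u in(188,200,212,308,316,330):
        print(w,u,[(v,f[v,u].round(3).tolist(),((f[v,u]-s["tool_pos"])@R).round(3).tolist()) for v in(232,238,245,252)])
    Ti=np.linalg.inv(p["pose"])
    for t in([.0095,.023,.014],[.0095,.04,.014],[-.0095,.023,.014]):
        c=Ti[:3,:3]@(s["tool_pos"]+R@t)+Ti[:3,3]; print(t,(p["camera_matrix"]@c/c[2])[:2].round(0))
s,p=pickle.load(open("w4.pkl","rb")); f=full(p)
for u,v in((250,200),(260,120),(400,150),(80,150)): print(u,v,f[v,u].round(4))
E
```

```text
w3 188 [(232, [0.678, 0.167, 0.08], [-0.0, -0.047, 0.016]), (238, [0.682, 0.168, 0.081], [-0.004, -0.047, 0.015]), (245, [0.664, 0.175, 0.121], [0.012, -0.037, -0.025]), (252, [0.663, 0.177, 0.129], [0.012, -0.035, -0.033])]
w3 200 [(232, [0.677, 0.175, 0.079], [-0.001, -0.039, 0.017]), (238, [0.664, 0.179, 0.112], [0.011, -0.032, -0.016]), (245, [0.663, 0.181, 0.121], [0.012, -0.03, -0.025]), (252, [0.663, 0.182, 0.128], [0.012, -0.029, -0.032])]
w3 212 [(232, [0.662, 0.185, 0.105], [0.011, -0.027, -0.009]), (238, [0.662, 0.186, 0.113], [0.012, -0.025, -0.018]), (245, [0.663, 0.187, 0.118], [0.01, -0.025, -0.022]), (252, [0.663, 0.188, 0.126], [0.01, -0.023, -0.03])]
w3 308 [(232, [0.653, 0.238, 0.105], [0.011, 0.028, -0.009]), (238, [0.653, 0.237, 0.113], [0.011, 0.027, -0.017]), (245, [0.653, 0.236, 0.12], [0.011, 0.026, -0.024]), (252, [0.654, 0.235, 0.126], [0.01, 0.025, -0.03])]
w3 316 [(232, [0.662, 0.25, 0.08], [-0.001, 0.038, 0.016]), (238, [0.651, 0.241, 0.113], [0.012, 0.031, -0.018]), (245, [0.651, 0.239, 0.122], [0.012, 0.029, -0.026]), (252, [0.653, 0.239, 0.127], [0.01
[... 1210 characters left out ...]
0.126], [0.01, 0.025, -0.03])]
w4 316 [(232, [0.588, 0.239, 0.088], [0.003, 0.036, 0.008]), (238, [0.579, 0.234, 0.114], [0.012, 0.031, -0.017]), (245, [0.58, 0.233, 0.12], [0.011, 0.03, -0.024]), (252, [0.579, 0.231, 0.129], [0.012, 0.028, -0.033])]
w4 330 [(232, [0.588, 0.248, 0.088], [0.003, 0.045, 0.008]), (238, [0.592, 0.248, 0.087], [-0.001, 0.045, 0.009]), (245, [0.579, 0.24, 0.122], [0.012, 0.036, -0.026]), (252, [0.579, 0.238, 0.129], [0.012, 0.035, -0.033])]
[0.0095, 0.023, 0.014] [295. 219.]
[0.0095, 0.04, 0.014] [322. 219.]
[-0.0095, 0.023, 0.014] [294. 246.]
250 200 [0.5661 0.1979 0.0882]
260 120 [0.5189 0.2043 0.0868]
400 150 [0.5377 0.2885 0.0805]
80 150 [0.5364 0.0951 0.0792]
```

```bash
python3 - <<'E'
from station import manip
import cv2
p=manip.capture("scene"); cv2.imwrite("pics/s4.png",cv2.resize(p["color"][130:290,230:450],None,fx=3.5,fy=3.5,interpolation=cv2.INTER_CUBIC))
E
```

```text
(no output)
```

View pics/s4.png

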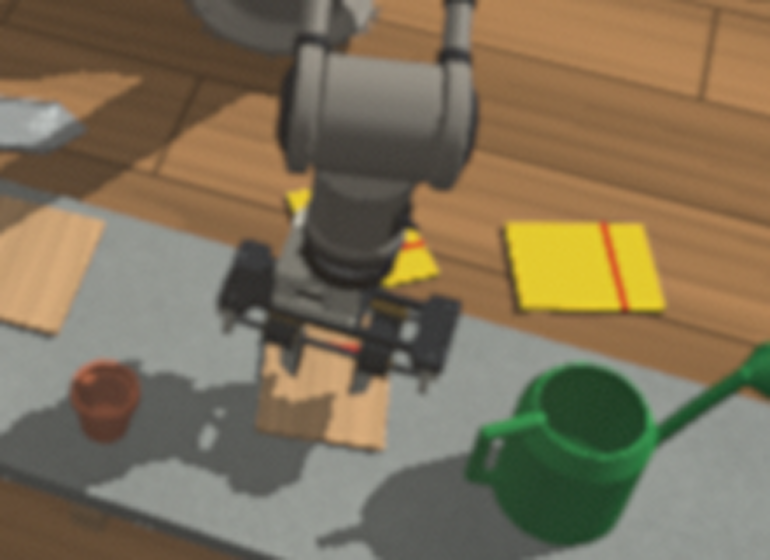

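```bash
python3 - <<'E'
from h import *
s,p=pickle.load(open("w4.pkl","rb")); f=full(p); R=Ro.from_quat(s["ee_rot"]).as_matrix(); T=(f-s["tool_pos"])@R
m=(f[...,2]>.0915)&(abs(T[...,1])<.06)&(f[...,2]<.2)&(p["range_z"]>0)
for a,b in((170,225),(295,350)):
    mm=m.copy(); mm[:,:a]=0; mm[:,b:]=0
    v,u=np.nonzero(mm); q=T[mm]; i=np.argsort(-q[:,2])[:12]
    for j in i: print(u[j],v[j],q[j].round(4))
    print("x max",np.percentile(q[q[:,2]>-.03][:,0],[50,90,98]), "y rng",np.abs(q[:,1]).min(),np.abs(q[q[:,2]>-.03][:,1]).max())
c=p["color"][200:310,150:370]; cv2.imwrite("pics/c4.png",cv2.resize(c,None,fx=3.5,fy=3.5,interpolation=cv2.INTER_NEAREST))
E
```

```text
220 251 [-0.0016 -0.0229 -0.0075]
220 247 [ 0.001  -0.0228 -0.0075]
220 254 [-0.0035 -0.023  -0.0076]
220 249 [-0.0001 -0.0228 -0.0078]
217 233 [ 0.0102 -0.0241 -0.0079]
220 248 [ 0.0006 -0.0228 -0.008 ]
219 233 [ 0.0102 -0.023  -0.008 ]
220 255 [-0.0038 -0.0229 -0.0083]
216 233 [ 0.0104 -0.0246 -0.0084]
218 233 [ 0.0105 -0.0234 -0.0086]
220 250 [-0.0003 -0.0227 -0.0087]
220 253 [-0.0023 -0.0228 -0.0087]
x max [0.01144413 0.01206616 0.01231823] y rng 0.009063552650290626 0.03982773334236905
303 233 [ 0.0098  0.0252 -0.0072]
304 231 [ 0.0112  0.0257 -0.0075]
304 233 [ 0.0101  0.0257 -0.0078]
299 251 [-0.0013  0.0232 -0.0082]
299 247 [ 0.0014  0.0231 -0.0083]
306 231 [ 0.0116  0.0267 -0.0083]
308 231 [ 0.0116  0.0278 -0.0083]
299 249 [ 0.0002  0.0231 -0.0084]
304 232 [ 0.011   0.0255 -0.0085]
301 233 [ 0.0104  0.0238 -0.0085]
302 233 [ 0.0104  0.0244 -0.0085]
305 231 [ 0.0117  0.0261 -0.0085]
x max [0.0114221  0.01199222 0.01228041] y rng 0.009421806029188061 0.04048561097888368
```

View pics/c4.png

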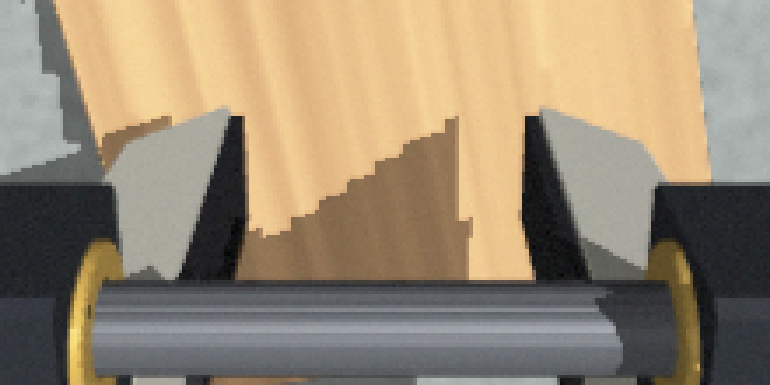

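By depth, the finger ends sit about 8 mm behind the TCP, not 14 mm ahead of it, so they passed over the board without touching. I'll go back behind it and come down further in small steps, watching the force.

```bash
python3 - <<'E'
from h import *
from station import manip
s=manip.get_state(); print(s["time_s"])
for z in(.13,.1,.08,.075): print(rel(s["tool_pos"],s["ee_rot"],[.6673,.2134,z],.186))
E
```

```text
6.125
(array([-0.0763,  0.0106, -0.0339]), array([-1.000e-04, -1.800e-03, -1.928e-01]))
(array([-0.0763,  0.0106, -0.0039]), array([-1.000e-04, -1.800e-03, -1.928e-01]))
(array([-0.0764,  0.0106,  0.0161]), array([-1.000e-04, -1.800e-03, -1.928e-01]))
(array([-0.0764,  0.0106,  0.0211]), array([-1.000e-04, -1.800e-03, -1.928e-01]))
```

Emit:
apply_moves --moves '[{"travel": [0,0,-0.025],"turn": [0,0,0],"hand": 0.5},{"travel": [-0.04,0.005,-0.03],"turn": [0,0,-0.1],"hand": 0.5},{"travel": [-0.0765,0.0105,-0.025],"turn": [0,-0.002,-0.193],"hand": 0.5},{"travel": [-0.0765,0.0105,-0.01],"turn": [0,-0.002,-0.193],"hand": 0.5},{"travel": [-0.0765,0.0105,0.006],"turn": [0,-0.002,-0.193],"hand": 0.5},{"travel": [-0.0765,0.0105,0.01],"turn": [0,-0.002,-0.193],"hand": 0.5},{"travel": [-0.0765,0.0105,0.01],"turn": [0,-0.002,-0.193],"hand": 0.5}]'

```text
time_s: 7.0
tool_pos: [0.6667, 0.2133, 0.0859]
ee_rot: [-0.093, 0.996, -0.0, -0.0]
wrist_force: [0.7, 0.7, 0.4]
opening: 0.5
```

```bash
python3 - <<'E'
from h import *
s,p=look("w5"); print(s["tool_pos"],s["wrist_force"]); f=full(p); R=Ro.from_quat(s["ee_rot"]).as_matrix(); T=(f-s["tool_pos"])@R
for u in(204,212,219,300,304,312):
    print(u,[(v,f[v,u,2].round(4)) for v in range(222,244,3)])
c=p["color"]; cv2.imwrite("pics/c5.png",cv2.resize(c[170:310,150:370],None,fx=3.5,fy=3.5,interpolation=cv2.INTER_NEAREST))
E
```

```text
[0.66665116 0.21333722 0.08586677] [0.69741696 0.71475561 0.43971071]
204 [(222, np.float64(0.0805)), (225, np.float64(0.0804)), (228, np.float64(0.0809)), (231, np.float64(0.0792)), (234, np.float64(0.0987)), (237, np.float64(0.1025)), (240, np.float64(0.1052)), (243, np.float64(0.1101))]
212 [(222, np.float64(0.0788)), (225, np.float64(0.079)), (228, np.float64(0.0796)), (231, np.float64(0.0954)), (234, np.float64(0.0979)), (237, np.float64(0.102)), (240, np.float64(0.1053)), (243, np.float64(0.1065))]
219 [(222, np.float64(0.0803)), (225, np.float64(0.079)), (228, np.float64(0.0793)), (231, np.float64(0.0803)), (234, np.float64(0.0945)), (237, np.float64(0.0965)), (240, np.float64(0.0966)), (243, np.float64(0.0971))]
300 [(222, np.float64(0.0806)), (225, np.float64(0.0806)), (228, np.float64(0.0788)), (231, np.float64(0.0793)), (234, np.float64(0.0952)), (237, np.float64(0.0959)), (240, np.float64(0.0965)), (243, np.float64(0.0978))]
304 [(222, np.float64(0.0794)), (225, np.float64(0.0801)), (228, np.float64(0.079)), (231, np.float64(0.0943)), (234, np.float64(0.0948)), (237, np.float64(0.0985)), (240, np.float64(0.1027)), (243, np.float64(0.1056))]
312 [(222, np.float64(0.0796)), (225, np.float64(0.0792)), (228, np.float64(0.0791)), (231, np.float64(0.0793)), (234, np.float64(0.0995)), (237, np.float64(0.102)), (240, np.float64(0.1058)), (243, np.float64(0.1096))]
```

View pics/c5.png

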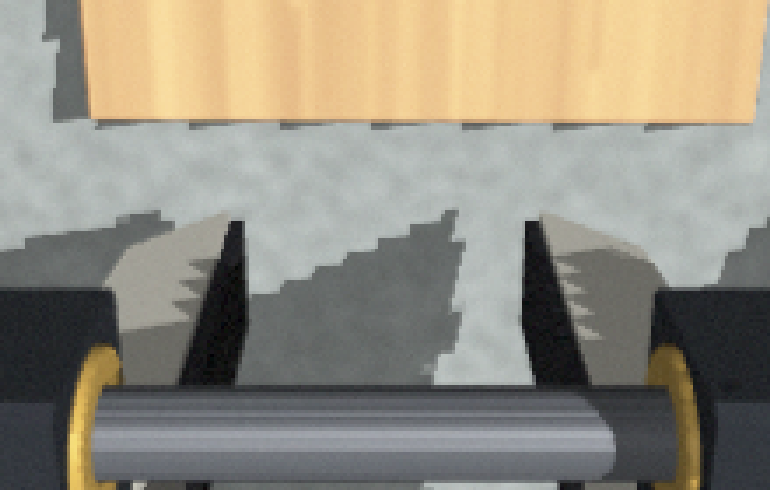

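The tips are at about 0.094 m with no contact, which confirms it. I'll go 10.5 mm lower.

Emit:
apply_moves --moves '[{"travel": [0,0,0.005],"turn": [0,0,0],"hand": 0.5},{"travel": [0,0,0.0105],"turn": [0,0,0],"hand": 0.5},{"travel": [0,0,0.0105],"turn": [0,0,0],"hand": 0.5}]'

```text
time_s: 7.42
tool_pos: [0.6669, 0.2132, 0.0749]
ee_rot: [-0.093, 0.996, -0.0, -0.001]
wrist_force: [0.5, 0.8, 0.5]
opening: 0.503
```

```bash
python3 - <<'E'
from h import *
s,p=look("w6"); print(s["tool_pos"],s["wrist_force"]); f=full(p)
for u in(212,304):
    print(u,[(v,f[v,u,2].round(4)) for v in range(222,244,2)])
E
```

```text
[0.66691075 0.21319141 0.07487934] [0.49091456 0.80431736 0.45743481]
212 [(222, np.float64(0.0792)), (224, np.float64(0.0792)), (226, np.float64(0.0799)), (228, np.float64(0.0796)), (230, np.float64(0.0802)), (232, np.float64(0.0848)), (234, np.float64(0.088)), (236, np.float64(0.0896)), (238, np.float64(0.0925)), (240, np.float64(0.0951)), (242, np.float64(0.0957))]
304 [(222, np.float64(0.0791)), (224, np.float64(0.0802)), (226, np.float64(0.0797)), (228, np.float64(0.0795)), (230, np.float64(0.0795)), (232, np.float64(0.0842)), (234, np.float64(0.0847)), (236, np.float64(0.088)), (238, np.float64(0.0898)), (240, np.float64(0.0921)), (242, np.float64(0.0935))]
```

Emit:
apply_moves --moves '[{"travel": [0.007,0,0],"turn": [0,0,0],"hand": 0.5},{"travel": [0.013,0,0],"turn": [0,0,0],"hand": 0.5},{"travel": [0.018,0,0],"turn": [0,0,0],"hand": 0.5},{"travel": [0.023,0,0],"turn": [0,0,0],"hand": 0.5},{"travel": [0.028,0,0],"turn": [0,0,0],"hand": 0.5},{"travel": [0.03,0,0],"turn": [0,0,0],"hand": 0.5}]'

```text
time_s: 8.22
tool_pos: [0.6377, 0.2077, 0.0757]
ee_rot: [-0.093, 0.996, -0.0, 0.0]
wrist_force: [0.4, 1.1, -0.2]
opening: 0.501
```

```bash
python3 - <<'E'
from h import *
s,p=look("w7"); print(s["tool_pos"],s["wrist_force"],s["time_s"])
c=p["color"].astype(int); B,G,R=c[...,0],c[...,1],c[...,2]
v,u=np.nonzero((R-G>100)&(R-B>80)); q=plane(p,np.c_[u,v],.088)[:,:2]; o,d=line(q);d*=np.sign(d[1]); print("red",o,np.arctan2(-d[0],d[1]),u.min(),u.max(),v.min())
E
```

```text
[0.63767785 0.20771284 0.07571459] [ 0.35056749  1.13829236 -0.15330838] 8.225
red [0.52476823 0.20254458] 0.18588063 151 395 24
```

View pics/w7.png

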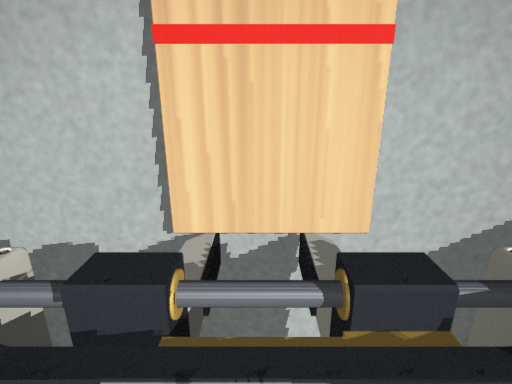

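The board slides squarely with both fingers on its back edge, at row 233. The line leads the TCP by 112 mm. I'll push on while turning it square, and stop about 7 mm short.

```bash
python3 - <<'E'
from h import *
from station import manip
s=manip.get_state()
print(rel(s["tool_pos"],s["ee_rot"],[.5775,.205,s["tool_pos"][2]],-.0066))
E
```

```text
(array([ 0.0595,  0.0085, -0.    ]), array([-1.000e-04,  1.000e-04,  1.928e-01]))
```

Emit:
apply_moves --moves '[{"travel": [0.004,0,0],"turn": [0,0,0.01],"hand": 0.5},{"travel": [0.009,0,0],"turn": [0,0,0.025],"hand": 0.5},{"travel": [0.014,0.001,0],"turn": [0,0,0.045],"hand": 0.5},{"travel": [0.019,0.001,0],"turn": [0,0,0.065],"hand": 0.5},{"travel": [0.024,0.002,0],"turn": [0,0,0.085],"hand": 0.5},{"travel": [0.029,0.003,0],"turn": [0,0,0.105],"hand": 0.5},{"travel": [0.034,0.004,0],"turn": [0,0,0.125],"hand": 0.5},{"travel": [0.039,0.005,0],"turn": [0,0,0.145],"hand": 0.5},{"travel": [0.044,0.006,0],"turn": [0,0,0.165],"hand": 0.5},{"travel": [0.049,0.007,0],"turn": [0,0,0.18],"hand": 0.5},{"travel": [0.053,0.008,0],"turn": [0,0,0.193],"hand": 0.5},{"travel": [0.057,0.0085,0],"turn": [0,0,0.193],"hand": 0.5},{"travel": [0.0595,0.0085,0],"turn": [0,0,0.193],"hand": 0.5},{"travel": [0.0595,0.0085,0],"turn": [0,0,0.193],"hand": 0.5}]'

```text
time_s: 10.02
tool_pos: [0.5773, 0.2051, 0.0754]
ee_rot: [0.003, 1.0, -0.0, -0.0]
wrist_force: [-0.1, 0.1, 0.4]
opening: 0.499
```

```bash
python3 - <<'E'
from h import *
s,p=look("w8"); print(s["tool_pos"],s["ee_rot"],s["wrist_force"],s["time_s"])
try: measure(p)
except Exception as e: print(e)
E
```

```text
[0.57728315 0.20514471 0.07542221] [ 3.37212912e-03  9.99994223e-01 -2.96268760e-05 -4.27161058e-04] [-0.11393969  0.10239273  0.36206546] 10.025
red n 4848 centre [0.4656 0.2125] yaw -0.0076 ends [0.46600374 0.26766517] [0.46515978 0.15729485]
edge [0.4585 0.2445] yaw -0.0076 n 66 res 0.00018 y 0.084 0.323
line ends behind edge (mm): left 7.31 right 7.30
```

View pics/w8.png

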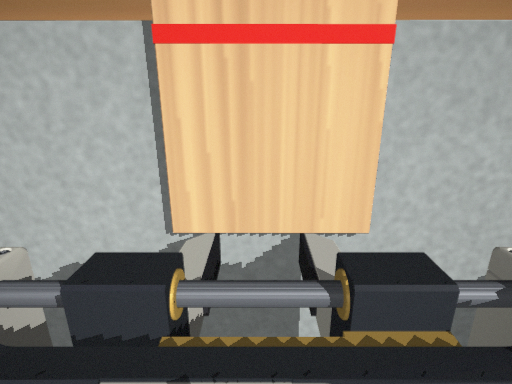

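Both ends of the line are 7.3 mm behind the edge and parallel to it. I'll push the remaining distance.

Emit:
apply_moves --moves '[{"travel": [0.003,0,0],"turn": [0,0,0],"hand": 0.5},{"travel": [0.005,0,0],"turn": [0,0,0],"hand": 0.5},{"travel": [0.0065,0,0],"turn": [0,0,0],"hand": 0.5},{"travel": [0.0073,0,0],"turn": [0,0,0],"hand": 0.5},{"travel": [0.0073,0,0],"turn": [0,0,0],"hand": 0.5},{"travel": [0.0073,0,0],"turn": [0,0,0],"hand": 0.5}]'

```text
time_s: 10.82
tool_pos: [0.5704, 0.2051, 0.0755]
ee_rot: [0.003, 1.0, -0.0, -0.0]
wrist_force: [0.1, -0.1, 0.1]
opening: 0.5
```

```bash
python3 - <<'E'
from h import *
s,p=look("w9"); print(s["tool_pos"],s["wrist_force"],s["time_s"])
measure(p)
E
```

```text
[0.57041731 0.20511844 0.07553631] [ 0.08779149 -0.07153106  0.06688467] 10.825
red n 4844 centre [0.4586 0.2281] yaw -0.0069 ends [0.45884693 0.2676569 ] [0.45808328 0.15726241]
edge [0.4582 0.1945] yaw -0.0054 n 66 res 4e-05 y 0.082 0.325
line ends behind edge (mm): left 0.21 right 0.04
```

View pics/w9.png

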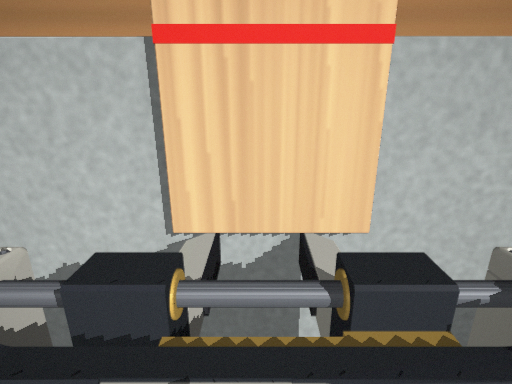

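The line lies over the edge to within 0.3 mm. I'll back off, rise, and check again.

Emit:
apply_moves --moves '[{"travel": [-0.008,0,0],"turn": [0,0,0],"hand": 0.5},{"travel": [-0.025,0,0],"turn": [0,0,0],"hand": 0.5},{"travel": [-0.025,0,-0.03],"turn": [0,0,0],"hand": 0.5},{"travel": [-0.025,0,-0.08],"turn": [0,0,0],"hand": 0.5},{"travel": [-0.025,0,-0.13],"turn": [0,0,0],"hand": 0.5},{"travel": [0.01,0,-0.17],"turn": [0,0,0],"hand": 0.5},{"travel": [0.01,0,-0.17],"turn": [0,0,0],"hand": 0.5},{"travel": [0.01,0,-0.17],"turn": [0,0,0],"hand": 0.5}]'

```text
time_s: 11.88
tool_pos: [0.5607, 0.2051, 0.2449]
ee_rot: [0.003, 1.0, -0.0, -0.0]
wrist_force: [1.2, -0.4, 0.8]
opening: 0.499
```

```bash
python3 - <<'E'
from h import *
from station import manip
s,p=look("w10"); print(s["tool_pos"],s["wrist_force"],s["time_s"])
measure(p)
t=manip.capture("scene"); cv2.imwrite("pics/s10.png",cv2.resize(t["color"],None,fx=1.5,fy=1.5))
E
```

```text
[0.56069066 0.20511274 0.2449448 ] [ 1.21264294 -0.3563772   0.84216931] 11.875
red n 991 centre [0.4587 0.2127] yaw -0.0078 ends [0.45914693 0.26755723] [0.45829538 0.15777392]
edge [0.4578 0.1389] yaw -0.0052 n 100 res 0.00025 y -0.059 0.459
line ends behind edge (mm): left 0.64 right 0.36
```

View pics/w10.png

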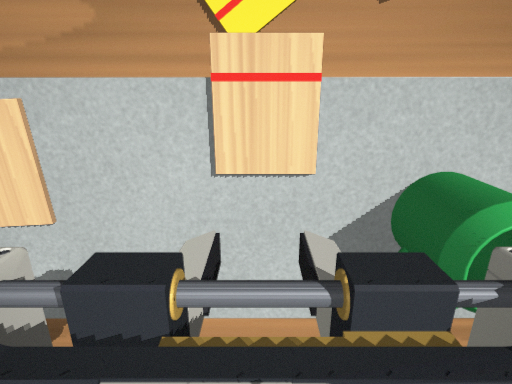

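View pics/s10.png

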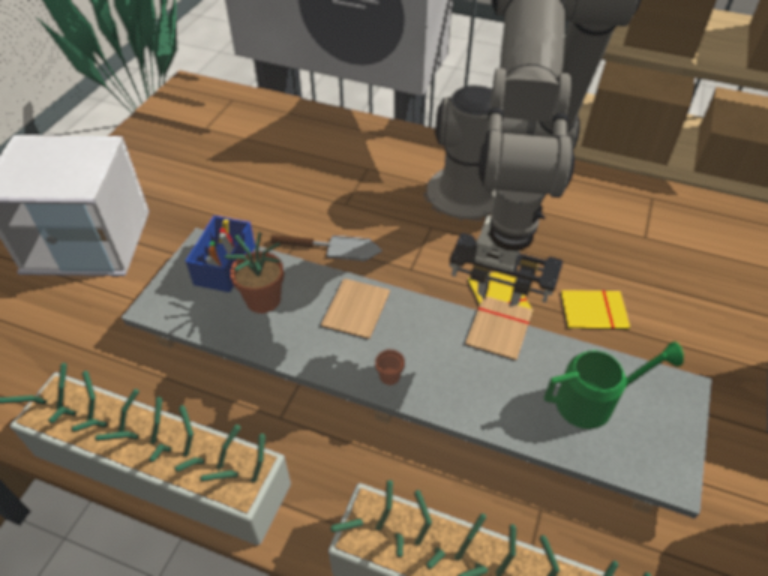

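In the pictures, the red line (wrist view, row 76) lies along the ledge edge, and the pots, can, basket, plain board and trowel look where they were. The arm is clear of the board.

```bash
python3 -c "
from station import manip
print(manip.job_done())"
```

```text
the job is handed in; nothing more can be done
None
```

I slid the bamboo board with the red line along the ledge until the line lay over the front edge, with the 40 mm end sticking out. Two fingertips on its back edge did the pushing and also turned it square.

- **Position:** With the fingers still against the board, both ends of the line measured within 0.3 mm of the edge. After I backed off, a picture from higher up gave 0.6 mm behind the edge on the left and 0.4 mm on the right, with an angle difference of about 0.003 rad. The camera calibration itself is only good to about 2 mm.
- **First attempt missed:** My first push passed over the board without touching it. By depth, the fingertips sit about 8 mm behind the TCP, not 14 mm ahead as stated. I went back, lowered the fingers in steps while watching the force, and the second push worked.
- **Other objects and limits:** By eye in the last pictures, nothing else had moved. The force readings I took stayed under 2 N, and I handed in at about 12 s with the gripper roughly 0.16 m above the board.

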